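# Load the wax bar into the sloping carving jig

### The job

Load the bar of modelling wax into the sloping carving jig: lay it flat on the lower part of the ramp, pointing up the slope, let go, then push it from behind up under the bridge until it is fully home against the top stop. Seat it there with a steady push of about 10 N for a moment (the wax dents: at the stop, never push it with more than 18 N), then take the hand away and leave the bar lying against the stop. Leave the other things on the table where they are.

Things in the scene. Friction and masses are not known exactly. Their poses are not given: they have to be found in the camera images.
- wax_bar: Bar of green modelling wax, loose, lying flat on the table well to the robot's right of the jig: a box 32 mm wide, 75 mm long, 14 mm high, about 120 g. Origin: centre of its underside. Its y axis runs the long way, but its sides are turned 0.07 rad clockwise (seen from above) from its axes. Either end may go up first.
- deck: Wooden deck of the carving jig, a ramp fixed to the table, rising 0.17 rad, away from the robot. Origin: middle of the lower edge of its top surface, 10 mm above the table. Its x runs up the slope along the surface, y across to the left, z square to the surface. 240 mm long (x), 100 mm wide. The lower part, x = 0 to 138 mm, is bare. A seated bar has its lower end at x = 110 to 136 mm.
- gate_mouth (a point): On the deck's centre line at x = 138 mm, where two flared aluminium guides, 16 mm high, begin, 54 mm apart inside. They lead in to two cheeks 38 mm apart inside, at deck x = 158 to 180 mm. A bridge over the cheeks, deck x = 159 to 179 mm, leaves 22 mm of height below it; its top with screws is 31 mm above the deck. The bar can go in only from below.
- stop_rail: The two slotted rails (10 mm high) at the top of the deck that carry the top stop, a steel block 36 mm wide, 24 mm high. Origin: on the centre line at deck x = 198 mm; axes as the deck's. The stop is rigid, but clamped anywhere along the slot: its downhill face lies at x = -13 to +13 mm from this origin and is not measured, so find it by feel.
- feeler (a joint): Thin brass feeler pin (6 mm across) in the middle of the stop's downhill face, 7 mm above the deck, on a very weak spring (under 0.1 N). 0 = out, standing 5 mm proud of the face; 0.005 m = pushed in flush, as it is when the bar lies against the stop.
- sanding_block: cork sanding block, 64x100x28 mm, loose; origin: centre of its underside. Not to be disturbed.
- masking_tape: ring of masking tape lying flat, 104 mm across, 25 mm high, loose; origin: centre of its underside. Not to be disturbed.
- hex_key: small black L-shaped hex key, 48x80x5 mm, loose; origin: centre of its underside. Not to be disturbed.
There are look-alikes about, which are no part of the job. Of the things that look like the wax_bar, take the one that is nearest to the robot's base at the start.

How it is judged (in metres and radians):
On the way, in this order (a step that is already met when the one before it is completed fails the run):
1. the bar lies flat on the bare lower part of the ramp, pointing up the slope, not yet under the bridge (z of wax_bar in the frame of deck between -0.003 and 0.004 m and angle between the z axis of wax_bar and the z axis of deck, either way round below 0.07 rad and x of wax_bar in the frame of deck between 0 and 0.11 m and y of wax_bar in the frame of deck between -0.035 and 0.035 m and angle between the y axis of wax_bar and the x axis of deck, either way round below 0.35 rad), for 0.2 s.
2. the bar, under the bridge, is pressed against the top stop with 3 to 18 N for 0.3 s (value of joint feeler above 0.0035 m and contact force between wax_bar and stop_rail between 3 and 18 N), for 0.3 s.
At the end, for the whole second after the job is handed in: The bar lies flat on the deck under the bridge, between the cheeks (middle within 8 mm of the deck's centre line, its axis within 0.2 rad of straight), with its upper end within 1.5 mm of the stop face (feeler pin pushed in by more than 3.5 of its 5 mm), at rest and released (z of wax_bar in the frame of deck between -0.003 and 0.004 m and angle between the z axis of wax_bar and the z axis of deck, either way round below 0.07 rad and value of joint feeler above 0.0035 m and x of wax_bar in the frame of deck above 0.14 m and y of wax_bar in the frame of deck between -0.008 and 0.008 m and angle between the y axis of wax_bar and the x axis of deck, either way round below 0.2 rad and linear speed of wax_bar below 0.005 m/s); the robot touches nothing.
It fails at once if the bar is pressed against the stop, or by the fingers while it is at the stop (feeler pin touched), with more than 18 N (contact force between wax_bar and stop_rail above 18 N or (value of joint feeler above 0.001 m and contact force between the fingers and wax_bar above 18 N)).
It fails at once if another loose thing (sanding block, masking tape, hex key) is moved more than 20 mm (distance of any of sanding_block, masking_tape, hex_key from where it was at the start of the episode above 0.02 m).
It also fails if it takes over 67 s, if anything falls off the work surface, if the arm or the gripper's body presses on something with over 40 N, if the wrist force passes 120 N, or if a joint passes its speed limit or range.

### The arm

A 6-joint arm with a two-finger parallel gripper is mounted at the origin on the work surface; the furniture and walls round the work are solid. World frame = base frame: x ahead of the robot, y to its left, z up, the work surface at z = 0. Lengths are in mm, angles in rad, forces in N, time in s.
With the tool pointing down it reaches from about 350 to 775 mm from the base axis. Payload 5.5 kg.
Tool frame: the origin (TCP) lies at the very end of the fingers, on their centre line; the grasp point (between the pads) lies 19 mm behind it; z points along the fingers, y is the line along which they close (so a half turn about z gives the same grasp; the last joint's range is limited). The gripper opens to 85 mm and grips with 20 to 120 N. Pads are 22 mm wide; open, the fingers measure 114 mm over their backs; the gripper's body (76 mm by 85 mm) begins 54 mm behind the grasp point. The pads swing forward as they close: fully open they stand 13 mm farther back than shut.
Start: joints at [-1.338, 0.313, 0.046, 1.304, 0, 1.431], TCP at [209.428, -535.548, 231.323] pointing down, gripper open.
Joint ranges: [-2.76, 2.76], [-0.86, 1.69], [-1.03, 1.26], [-2.2, 2.34], [-1.47, 1.5], [-3.14, 3.14]. Speed limits (rad/s): [2.57, 2.57, 3.14, 3.14, 3.14, 3.14].

### API

Orientations are given as a unit quaternion [w, x, y, z].
In Python, from cell import env, grab_frame, get_calibration gives the robot as it stands. The module is installed in compiled form; this text tells all that it offers.
- The arm moves only by the shell command python3 -m creep 'ROWS'. ROWS is JSON, one flat list of numbers, 7 for each row, row after row: the turn, a rotation vector about the tool's x, y, z in degrees, then the shift along the tool's x, y, z in cm, then the opening, from 0 (shut) to 1 (fully open). In form: [rx, ry, rz, dx, dy, dz, hand, rx, ry, rz, dx, dy, dz, hand, ...]. A call has exactly 8 rows; each row shifts and turns the commanded pose from where the row before left it, along the tool's axes as they then stand; what a row does not reach is not made up. A row lasts 1/10 s, in which the tool goes at most 50 mm and 8.59 degrees, less where a joint would pass 70% of its speed; a pose out of reach is approached as far as the arm can. A call is refused whole if a number of a shift passes 5 or a number of a turn 8.59, either way. A call with a gripper value outside its range is refused whole. The fingers move at their own pace and stop on an object; the grip force is fixed at half the most. Time passes only in rows, so rows that do not move let the fingers close, or fill a call up. It gives the time, the measured TCP pose, the force, the opening and the grip force at its end, in the units of the state.
- env.state(): the state, without advancing time (a new reading comes with each control period).
- grab_frame(name): name is "side" or "top" or "wrist"; returns (picture, depth): 420x560x3 uint8, red, green, blue; 420x560 float32, mm along the optical axis (not along the pixel's ray), 0 where there is no reading.
- get_calibration(name): a dict with "fov_y" (degrees; the focal length in pixels is half the picture's height over the tangent of half this angle, whatever the lens; pixels are square), "cx", "cy" (the principal point, pixels), "extrinsics" (4x4, takes a point from camera to world coordinates); the wrist camera has in their place "mount" (4x4, takes a point from camera to tool coordinates, whose origin is the TCP and whose axes are the flange's). Camera axes: x right, y up, looking along -z (the intrinsics and any distortion apply to the point x, -y, -z); pixel columns grow to the right and rows downward; lengths in mm; the calibration is good to about 2 mm. A picture is of the moment at which its call begins: read the wrist's pose just before it. get_calibration takes no time and is no camera call.
- env.close_job(): hands the job in; it is judged then, once.
The state is a dict: "time": time; "qpos": joint angles; "joint_velocities": joint speeds; "joint_torque": joint torques, N m; "tool_pos": TCP position; "eef_rot": TCP orientation; "contact_force": force on the tool from outside, world axes, zero at the start; "torque": the same for the moment, N m; "gripper_width": opening from 0.0 (shut) to 1.0 (fully open); "finger_force": force on a finger pad.
Only numpy, scipy, OpenCV 4.12 (cv2) and the standard library are available. Lean on these libraries where they do the work, as an engineer would, in place of code of your own. Each camera call takes 0.05 s, during which the arm holds its last target. There are 200 camera calls.

## Working session

There is one attempt and no reset: what is moved stays moved. The work goes in short steps, Python scripts to look and compute and a shell command to move; the robot and the scene stay as the last step left them, time stands still between calls to the robot, and variables do not carry over. Pictures are saved under pics/ and viewed, at most 10 in all, crops included, and the job is handed in when it is done.

```bash
mkdir -p pics; ls; cat > h.py <<'E'
import numpy as np, cv2
from cell import env, grab_frame, get_calibration
from scipy.spatial.transform import Rotation as R
def Tt():
    s=env.state(); T=np.eye(4); q=s['eef_rot']; T[:3,:3]=R.from_quat([q[1],q[2],q[3],q[0]]).as_matrix(); T[:3,3]=s['tool_pos']; return T
def grab(n):
    T=Tt(); c=get_calibration(n); im,d=grab_frame(n)
    E=np.array(c['extrinsics']) if 'extrinsics' in c else T@np.array(c['mount'])
    f=im.shape[0]/2/np.tan(np.radians(c['fov_y'])/2)
    v,u=np.mgrid[0:im.shape[0],0:im.shape[1]]
    K=np.array([[f,0,c['cx']],[0,f,c['cy']],[0,0,1]])
    dist=c.get('distortion'); 
    p=np.stack([u,v],-1).reshape(-1,1,2).astype(float)
    p=cv2.undistortPoints(p,K,np.array(dist,float) if dist is not None else None).reshape(*d.shape,2)
    P=np.stack([p[...,0]*d,-p[...,1]*d,-d,np.ones_like(d)],-1)@E.T
    return im,d,P[...,:3]
E
python3 - <<'E'
from h import *
print(env.state())
for n in ['top','side','wrist']:
    print(get_calibration(n))
    im,d,P=grab(n); cv2.imwrite(f'pics/{n}0.png',im[...,::-1]); np.savez(f'{n}0.npz',im=im,d=d,P=P)
E
```

```text
pics
{'time': 0.0, 'qpos': array([-1.33762503e+00,  3.13990793e-01,  4.49660966e-02,  1.30359252e+00,
        6.51293925e-06,  1.43119937e+00]), 'joint_velocities': array([ 0.0011257 ,  0.00297202,  0.00065719, -0.00089594,  0.00028164,
        0.00170164]), 'joint_torque': array([-1.07636570e-03, -4.80626249e+01,  2.98534530e+01,  1.93396368e-02,
       -1.22056799e-04,  2.81330735e-06]), 'tool_pos': array([ 209.28671891, -535.00791722,  230.40906674]), 'eef_rot': array([-9.09602967e-04,  9.82680297e-01,  1.85306787e-01, -3.93287944e-05]), 'contact_force': array([ 0.4800734 ,  0.22119758, -0.64590612]), 'torque': array([-0.04055688, -0.02682791,  0.00201644]), 'finger_force': 0.0, 'gripper_width': 1.0015549528141847}
{'fov_y': 44.463308763144994, 'cx': 285.72094434231366, 'cy': 207.68620916351287, 'extrinsics': array([[-6.02769954e-03,  9.90250203e-01, -1.39169687e-01,
         4.68845679e+02],
       [-9.99978924e-01, -6.30470117e-03, -1.54961267e-03,
        -1.28032638e+02],
       [-2.41192755e-03,  1.39157413e-01,  9.90267336e-01,
         1.13148374e+03],
       [ 0.00000000e+
[... 229 characters left out ...]
80589478e+01],
       [-5.03798191e-01, -3.15635416e-01,  8.04090584e-01,
         1.03554836e+03],
       [-8.40470734e-03,  9.32599862e-01,  3.60814160e-01,
         5.94705301e+02],
       [ 0.00000000e+00,  0.00000000e+00,  0.00000000e+00,
         1.00000000e+00]])}
{'fov_y': 60.66147831543352, 'cx': 280.892038400052, 'cy': 206.7980546068415, 'mount': array([[-6.90153981e-04,  9.66315182e-01,  2.57360626e-01,
         6.56098563e+01],
       [ 9.99999482e-01,  8.59372443e-04, -5.45036813e-04,
         8.69573367e-02],
       [-7.47845977e-04,  2.57360117e-01, -9.66315275e-01,
        -1.42440426e+02],
       [ 0.00000000e+00,  0.00000000e+00,  0.00000000e+00,
         1.00000000e+00]])}
```

View pics/top0.png

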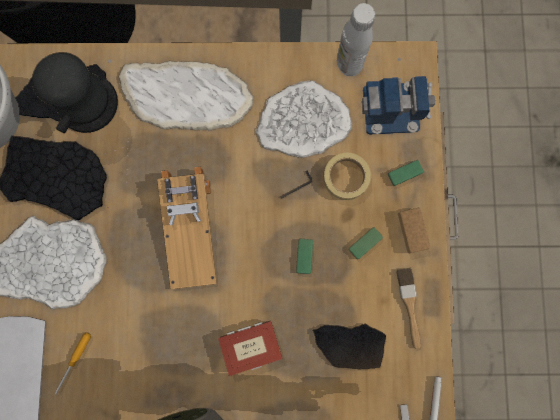

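View pics/wrist0.png

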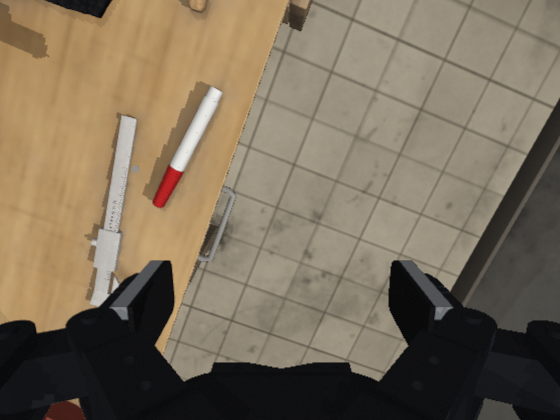

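Top picture: jig with lower edge near (190,287), bridge near (183,209). Look-alike green bars: A (305,256), B (366,243), C (405,173). The robot is at the bottom. I'll measure all three and the jig.

```bash
cat > m.py <<'E'
from h import *
def bars(im,d,P,amin=60,table=None):
    hsv=cv2.cvtColor(im,cv2.COLOR_RGB2HSV)
    m=((hsv[...,0]>50)&(hsv[...,0]<90)&(hsv[...,1]>90)&(d>0)).astype(np.uint8)
    n,l,st,c=cv2.connectedComponentsWithStats(m)
    for i in range(1,n):
        if st[i,4]<amin: continue
        Q=P[l==i]; zt=np.percentile(Q[:,2],80); T=Q[abs(Q[:,2]-zt)<5]
        r=cv2.minAreaRect(T[:,:2].astype(np.float32)); b=cv2.boxPoints(r)
        e=[b[1]-b[0],b[2]-b[1]]; L=max(e,key=np.linalg.norm)
        print('px',c[i].round(),'centre',np.round(r[0],1),'size',np.round(r[1],1),'long dir deg',round(np.degrees(np.arctan2(L[1],L[0]))%180,1),'z',zt.round(1),'dist',round(np.hypot(*r[0]),1))
if __name__=='__main__':
    z=np.load('top0.npz'); bars(z['im'],z['d'],z['P'])
    z=np.load('top0.npz'); P=z['P']
    for n,(u,v) in dict(table=(250,256),LL=(169,285),LR=(213,283),ML=(164,235),MR=(208,235),UR=(204,180),bridge=(183,210),tape=(347,192),key=(295,187),lid=(250,348),block=(414,230)).items(): print(n,P[v,u].round(1))
E
python3 m.py; python3 - <<'E'
import cv2
a=cv2.imread('pics/top0.png')
x=cv2.resize(a[225:285,275:395],None,fx=4,fy=4,interpolation=2)
y=cv2.resize(a[160:300,140:230],None,fx=3.5,fy=3.5,interpolation=2)
import numpy as np
c=np.zeros((500,800,3),np.uint8); c[:240,:480]=x; c[:490,485:800]=y
cv2.imwrite('pics/crop1.png',c)
E
```

```text
table [521.2 -47.3   0.8]
LL [459.4 128.5   2.5]
LR [463.2  31.6  11.7]
ML [566.1 136.   29.2]
MR [565.7  41.7  26.3]
UR [682.7  49.1  45.8]
bridge [614.6  88.   69.4]
tape [ 657.9 -260.2   26.3]
key [ 6.744e+02 -1.473e+02  5.000e-01]
lid [328.9 -50.2  31.7]
block [ 573.4 -401.8   30.3]
```

View pics/crop1.png

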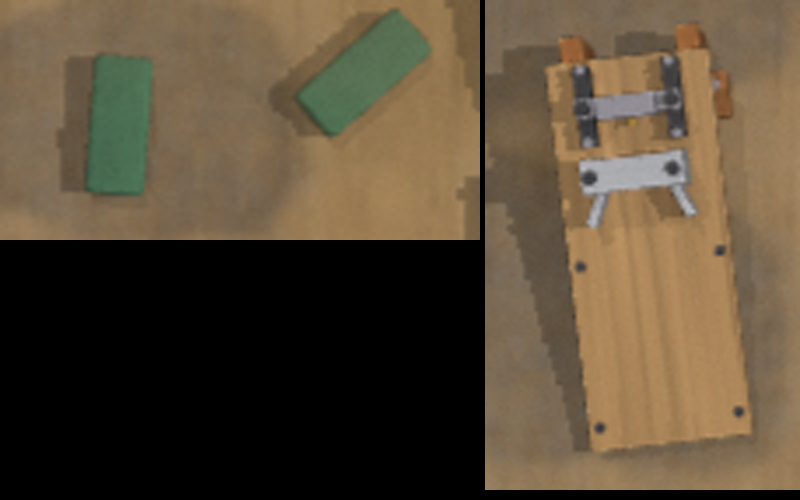

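The crop confirms a plain green bar A and the jig, bare below the flared guides. Refining with fits.

```bash
sed -i 's/>50)&(hsv\[...,0\]<90)&(hsv\[...,1\]>90)/>55)\&(hsv[...,0]<95)\&(hsv[...,1]>70)/' m.py
cat > deck.py <<'E'
from h import *
def deckfit(P,d,seed,box=None):
    "plane + rectangle of the deck top; returns T world<-deck"
    Q=P[(d>0)&(P[...,0]>420)&(P[...,0]<740)&(P[...,1]>-10)&(P[...,1]<200)&(P[...,2]>4)&(P[...,2]<90)]
    n=np.array(seed,float); 
    for t in (8,5,3,2.5):
        r=Q[:,2]-(Q[:,0]*n[0]+Q[:,1]*n[1]+n[2]); S=Q[abs(r)<t]
        n=np.linalg.lstsq(np.c_[S[:,:2],np.ones(len(S))],S[:,2],rcond=None)[0]
    r=Q[:,2]-(Q[:,:2]@n[:2]+n[2]); S=Q[abs(r)<3]
    nz=np.array([-n[0],-n[1],1]); nz/=np.linalg.norm(nz)
    ex=-np.array([nz[0],nz[1],0]); ex-=nz*(ex@nz); ex/=np.linalg.norm(ex); ey=np.cross(nz,ex)
    o=S.mean(0); uv=np.c_[(S-o)@ex,(S-o)@ey].astype(np.float32)
    rc=cv2.minAreaRect(uv); b=cv2.boxPoints(rc); W=o+b[:,:1]*ex+b[:,1:]*ey
    print('slope',np.arccos(nz[2]),'uphill az deg',np.degrees(np.arctan2(ex[1],ex[0])),'rms',r[abs(r)<3].std(),'n',len(S)); print('size',rc[1]); print(W.round(1))
    return n
if __name__=='__main__':
    z=np.load('top0.npz'); deckfit(z['P'],z['d'],[.17,0,10-.17*460])
E
python3 deck.py; python3 m.py; python3 - <<'E'
from h import *
z=np.load('top0.npz'); print(cv2.cvtColor(z['im'],cv2.COLOR_RGB2HSV)[256,305],z['d'][256,305],z['P'][256,305])
E
```

```text
slope 0.16852997478680207 uphill az deg 5.723326200804533 rms 1.527906892295177 n 3780
size (192.22084045410156, 278.3527526855469)
[[420.3  -2.6   3.3]
 [694.8  -4.2  49.7]
 [695.3 188.   53.1]
 [420.9 189.6   6.6]]
px [406. 172.] centre [ 703.4 -392.7] size [30.3 74.3] long dir deg 114.9 z 15.9 dist 805.6
px [304. 257.] centre [ 519.2 -166.3] size [28.9 70.3] long dir deg 174.8 z 16.2 dist 545.2
table [521.2 -47.3   0.8]
LL [459.4 128.5   2.5]
LR [463.2  31.6  11.7]
ML [566.1 136.   29.2]
MR [565.7  41.7  26.3]
UR [682.7  49.1  45.8]
bridge [614.6  88.   69.4]
tape [ 657.9 -260.2   26.3]
key [ 6.744e+02 -1.473e+02  5.000e-01]
lid [328.9 -50.2  31.7]
block [ 573.4 -401.8   30.3]
[ 67  88 110] 1108.2078 [ 519.62815897 -167.24196221   19.4596462 ]
```

Bar A is at (519,-166), 545 mm from the base. C is at 806 mm and B at about 606 mm, so A is the target. I'll turn the tool half-way round so the last joint stays in range, then move over A.

```bash
python3 -m creep '[0,0,-6.39,0,0,0,1,0,0,-6.39,0,0,0,1,0,0,-6.39,0,0,0,1,0,0,-6.39,0,0,0,1,0,0,-6.39,0,0,0,1,0,0,-6.39,0,0,0,1,0,0,-6.39,0,0,0,1,0,0,-6.39,0,0,0,1]'
python3 -m creep '[0,0,-6.39,0,0,0,1,0,0,-6.39,0,0,0,1,0,0,-6.39,0,0,0,1,0,0,-6.39,0,0,0,1,0,0,-6.39,0,0,0,1,0,0,-6.39,0,0,0,1,0,0,-6.39,0,0,0,1,0,0,-6.39,0,0,0,1]'
python3 -m creep '[0,0,-6.39,0,0,0,1,0,0,-6.39,0,0,0,1,0,0,-6.39,0,0,0,1,0,0,-6.39,0,0,0,1,0,0,-6.39,0,0,0,1,0,0,-6.39,0,0,0,1,0,0,-6.39,0,0,0,1,0,0,-6.39,0,0,0,1]'
python3 -m creep '[0,0,0,-1.7,2.5,0,1,0,0,0,-1.7,2.5,0,1,0,0,0,-1.7,2.5,0,1,0,0,0,-1.7,2.5,0,1,0,0,0,-1.7,2.5,0,1,0,0,0,-1.7,2.5,0,1,0,0,0,-1.7,2.5,0,1,0,0,0,-1.7,2.5,0,1]'
python3 -c "
from h import *
T=Tt();print(T.round(3))"
```

```text
time: 0.95
tool_pos: [209.4, -535.3, 230.9]
eef_rot: [-0.0, 0.805, 0.593, 0.0]
contact_force: [0.7, -0.5, 0.3]
gripper_width: 1.0
finger_force: 0.0
time: 1.75
tool_pos: [209.4, -535.3, 230.9]
eef_rot: [-0.0, 0.471, 0.882, 0.0]
contact_force: [0.4, -0.5, 0.1]
gripper_width: 0.998
finger_force: 0.0
time: 2.55
tool_pos: [209.4, -535.3, 230.9]
eef_rot: [-0.0, 0.044, 0.999, 0.0]
contact_force: [-0.0, 0.2, 0.5]
gripper_width: 0.999
finger_force: 0.0
time: 3.35
tool_pos: [363.8, -347.7, 231.1]
eef_rot: [-0.0, 0.046, 0.999, 0.0]
contact_force: [-0.2, 0.4, -0.1]
gripper_width: 1.005
finger_force: 0.0
[[-9.96000e-01  9.20000e-02 -0.00000e+00  3.63781e+02]
 [ 9.20000e-02  9.96000e-01  0.00000e+00 -3.47727e+02]
 [ 0.00000e+00  0.00000e+00 -1.00000e+00  2.31074e+02]
 [ 0.00000e+00  0.00000e+00  0.00000e+00  1.00000e+00]]
```

```bash

python3 -m creep '[0,0,0,-1.8,2.5,0.5,1,0,0,0,-1.8,2.5,0.5,1,0,0,0,-1.8,2.5,0.5,1,0,0,0,-1.8,2.5,0.5,1,0,0,0,-1.8,2.5,0.5,1,0,0,0,-1.8,2.5,0.5,1,0,0,0,-1.8,2.5,0.5,1,0,0,0,-1.5,2.0,0.5,1]'
python3 - <<'E'
from h import *; from m import bars
im,d,P=grab('wrist'); cv2.imwrite('pics/w1.png',im[...,::-1]); np.savez('w1.npz',im=im,d=d,P=P); print(Tt().round(3)); bars(im,d,P,200)
E
```

```text
time: 4.15
tool_pos: [522.3, -166.2, 190.8]
eef_rot: [-0.0, 0.046, 0.999, 0.0]
contact_force: [0.4, 0.2, 0.2]
gripper_width: 0.999
finger_force: 0.0
[[-9.96000e-01  8.90000e-02  0.00000e+00  5.23875e+02]
 [ 8.90000e-02  9.96000e-01  2.00000e-03 -1.63932e+02]
 [-0.00000e+00  2.00000e-03 -1.00000e+00  1.89866e+02]
 [ 0.00000e+00  0.00000e+00  0.00000e+00  1.00000e+00]]
px [283. 183.] centre [ 522.8 -164.9] size [27.1 71.7] long dir deg 175.2 z 14.4 dist 548.2
px [146. 225.] centre [ 551.  -297.5] size [25.6 72.7] long dir deg 130.3 z 14.5 dist 626.2
```

View pics/w1.png

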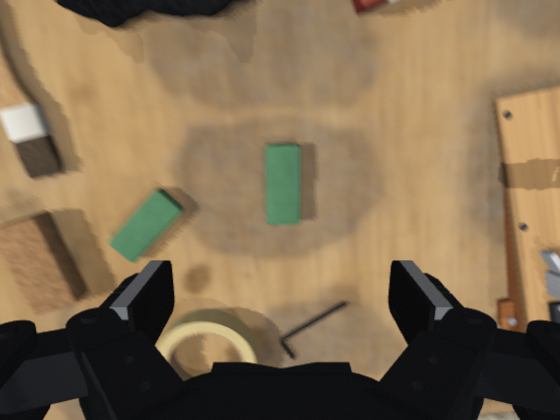

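The wrist view shows the bar at (283,184), under the TCP and between the fingers, with the long axis agreeing. Descending.

```bash

python3 -m creep '[0,0,0,0,-0.1,2,1,0,0,0,0,0,2,1,0,0,0,0,0,2,1,0,0,0,0,0,2,1,0,0,0,0,0,2,1,0,0,0,0,0,2,1,0,0,0,0,0,2,1,0,0,0,0,0,2,1]'
python3 -m creep '[0,0,0,0,0,0.9,0.6,0,0,0,0,0,0.9,0.6,0,0,0,0,0,0.9,0.6,0,0,0,0,0,0.1,0.5,0,0,0,0,0,0,0.5,0,0,0,0,0,0,0.5,0,0,0,0,0,0,0.5,0,0,0,0,0,0,0.5]'
python3 -m creep '[0,0,0,0,0,0,0.3,0,0,0,0,0,0,0.2,0,0,0,0,0,0,0.1,0,0,0,0,0,0,0,0,0,0,0,0,0,0,0,0,0,0,0,0,0,0,0,0,0,0,0,0,0,0,0,0,0,0,0]'
python3 - <<'E'
from h import *
im,d,P=grab('wrist'); cv2.imwrite('pics/w2.png',im[...,::-1]); print(Tt().round(3))
E
```

```text
time: 5.0
tool_pos: [521.2, -168.7, 30.3]
eef_rot: [-0.0, 0.046, 0.999, 0.0]
contact_force: [-0.2, -0.5, 1.1]
gripper_width: 1.002
finger_force: 0.0
time: 5.8
tool_pos: [521.9, -168.9, 3.8]
eef_rot: [0.0, 0.046, 0.999, -0.0]
contact_force: [-0.3, -0.1, 0.6]
gripper_width: 0.498
finger_force: 0.0
time: 6.6
tool_pos: [521.9, -168.9, 4.0]
eef_rot: [0.001, 0.046, 0.999, -0.0]
contact_force: [-1.0, 1.1, 5.7]
gripper_width: 0.349
finger_force: 60.0
[[-9.96000e-01  9.20000e-02  1.00000e-03  5.21924e+02]
 [ 9.20000e-02  9.96000e-01 -1.00000e-03 -1.68889e+02]
 [-1.00000e-03 -0.00000e+00 -1.00000e+00  3.98700e+00]
 [ 0.00000e+00  0.00000e+00  0.00000e+00  1.00000e+00]]
```

View pics/w2.png

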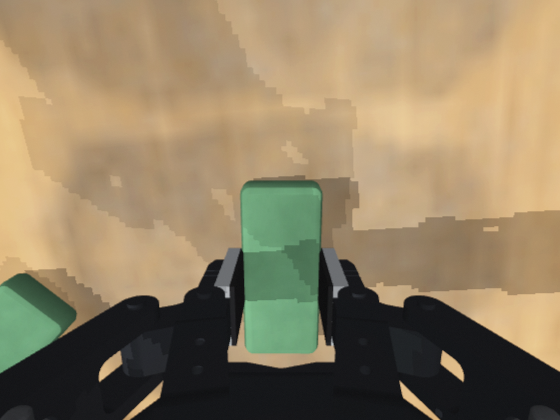

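Grasp is good: the bar sits centred between the pads at (282,270). I'll lift while computing the deck frame from the known deck geometry and top-camera corners.

```bash

python3 -m creep '[0,0,0,0,0,-1.5,0,0,0,0,0,0,-1.5,0,0,0,0,0,0,-1.5,0,0,0,0,0,0,-1.5,0,0,0,0,0,0,-1.5,0,0,0,0,0,0,-1.5,0,0,0,0,0,0,-1.5,0,0,0,0,0,0,-1.5,0]'
cat > dk.py <<'E'
from h import *
from scipy.optimize import least_squares
c=get_calibration('top'); E=np.array(c['extrinsics']); f=210/np.tan(np.radians(c['fov_y'])/2)
s=.17
def D(p):
    x,y,a=p[:3]; Rm=R.from_euler('ZY',[a,-s]).as_matrix(); T=np.eye(4); T[:3,:3]=Rm; T[:3,3]=[x,y,10]; return T
def proj(W):
    q=(np.c_[W,np.ones(len(W))]@np.linalg.inv(E).T); return np.c_[c['cx']+f*q[:,0]/-q[:,2], c['cy']-f*q[:,1]/-q[:,2]]
k=np.array([[0,50,0],[0,-50,0],[240,50,0],[240,-50,0]])
px=np.array([[592,450],[750,432],[548,66],[705,50]])-[485,0]; px=px/3.5+[140,160]-.5
def W(p): T=D(p); return k@T[:3,:3].T+T[:3,3]
r=least_squares(lambda p:(proj(W(p))-px).ravel(),[460,80,.1])
if __name__=='__main__':
    print('deck x,y,az',r.x, 'az deg',np.degrees(r.x[2])); print('res px',r.fun.round(2))
    z=np.load('top0.npz'); P=z['P']; T=D(r.x); L=(P-T[:3,3])@T[:3,:3]
    m=(z['d']>0)&(L[...,0]>10)&(L[...,0]<130)&(abs(L[...,1])<45); print('z of deck in deck frame',L[m][:,2].mean(),L[m][:,2].std())
    m=(z['d']>0)&(abs(L[...,1])<60)&(L[...,2]>24)&(L[...,2]<45); 
    print('bridge x',np.percentile(L[m&(L[...,0]<186)][:,0],[3,50,97]),'y',L[m&(L[...,0]<186)][:,1].mean())
    np.save('D.npy',T)
E
python3 dk.py
```

```text
time: 7.45
tool_pos: [521.1, -168.6, 123.4]
eef_rot: [-0.0, 0.046, 0.999, 0.0]
contact_force: [0.4, -0.3, -0.7]
gripper_width: 0.353
finger_force: 59.5
deck x,y,az [4.56768864e+02 7.55798628e+01 1.04096409e-01] az deg 5.964284911697002
res px [-0.46  0.61  0.54  0.61 -0.85 -0.39  0.77 -0.87]
z of deck in deck frame 0.7621546697052387 2.061966111713267
bridge x [-270.82239091 -221.34963519  174.15739681] y -6.056879272437071
```

```bash
cat > go.py <<'E'
import sys
from h import *
D=np.load('D.npy')
def plan(p,ay=0):
    "move to deck point p(mm) with tool square to deck: rotvec deg total, then shift cm in FINAL axes"
    T=Tt(); Rd=D[:3,:3]@np.diag([-1,1,-1.])@R.from_euler('z',ay,degrees=True).as_matrix(); g=D[:3,:3]@np.array(p)+D[:3,3]
    print('TCP in deck',((T[:3,3]-D[:3,3])@D[:3,:3]).round(1),'rotvec',np.degrees(R.from_matrix(T[:3,:3].T@Rd).as_rotvec()).round(2),'shift cm, current axes',((g-T[:3,3])@T[:3,:3]/10).round(2),'final axes',((g-T[:3,3])@Rd/10).round(2),'F',env.state()['contact_force'].round(1),'Fdeck',(env.state()['contact_force']@D[:3,:3]).round(1))
if __name__=='__main__': plan([float(a) for a in sys.argv[1:4]])
E
python3 go.py 55 0 84
```

```text
TCP in deck [  57.2 -249.5  105.2] rotvec [ -0.94  -9.76 -11.22] shift cm, current axes [ 4.73 24.5   2.14] final axes [ 0.22 24.95  2.12] F [ 0.4 -0.3 -0.7] Fdeck [ 0.2 -0.3 -0.7]
```

```bash

python3 -m creep '[-0.235,-2.44,-2.805,0,0,0,0,-0.235,-2.44,-2.805,0,0,0,0,-0.235,-2.44,-2.805,0,0,0,0,-0.235,-2.44,-2.805,0,0,0,0,0,0,0,0,2.5,0,0,0,0,0,0,2.5,0,0,0,0,0,0,2.5,0,0,0,0,0,0,2.5,0,0]'
python3 -m creep '[0,0,0,0,2.5,0,0,0,0,0,0,2.5,0,0,0,0,0,0,2.5,0,0,0,0,0,0,2.5,0,0,0,0,0,0,2.5,0,0,0,0,0,0,2.5,0,0,0,0,0,0,0,0,0,0,0,0,0,0,0,0]'
python3 go.py 55 0 24
python3 - <<'E'
from h import *
im,d,P=grab('wrist'); cv2.imwrite('pics/w3.png',im[...,::-1]); np.savez('w3.npz',im=im,d=d,P=P)
D=np.load('D.npy'); L=(P-D[:3,3])@D[:3,:3]
m=(d>0)&(L[...,0]>5)&(L[...,0]<60)&(abs(L[...,1])<45)&(L[...,2]<15)&(d>150); print('deck z',L[m][:,2].mean(),L[m][:,2].std(),m.sum())
np.save('L3.npy',L)
E
```

```text
time: 8.25
tool_pos: [510.4, -68.4, 122.8]
eef_rot: [0.085, -0.052, 0.995, 0.004]
contact_force: [-0.3, 0.4, -1.6]
gripper_width: 0.354
finger_force: 59.6
time: 9.05
tool_pos: [495.1, 80.2, 122.8]
eef_rot: [0.085, -0.053, 0.995, 0.004]
contact_force: [0.2, 0.2, -1.3]
gripper_width: 0.354
finger_force: 59.7
TCP in deck [ 57.1   0.6 104.7] rotvec [-0.03  0.    0.09] shift cm, current axes [ 0.21 -0.06  8.07] final axes [ 0.21 -0.06  8.07] F [ 0.2  0.2 -1.3] Fdeck [ 0.   0.2 -1.3]
deck z -0.263356389545904 0.6749425011915089 7871
```

View pics/w3.png

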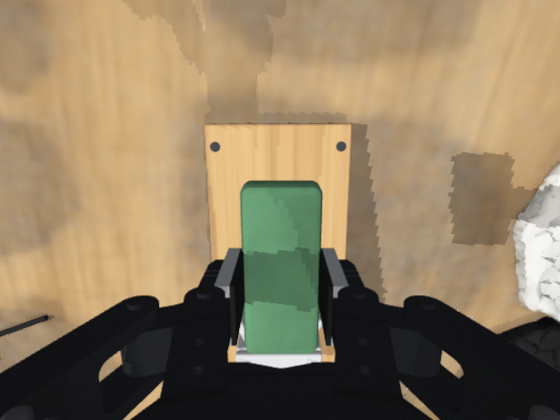

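The picture shows the bar parallel to the deck; deck lower corners at (205,124) and (350,124). Checking those against the deck frame, and the bar's hang below the TCP.

```bash
python3 - <<'E'
import numpy as np
L=np.load('L3.npy')
for u,v in [(209,127),(347,127),(280,127),(213,180),(346,180),(213,240),(280,220),(282,300),(282,190),(282,345)]: print(u,v,L[v,u].round(1))
E
```

```text
209 127 [  3.1 -48.1  -0.4]
347 127 [ 3.  44.7  0.8]
280 127 [ 3.  -0.3 -0. ]
213 180 [ 39.4 -47.2  -0.4]
346 180 [39.3 46.  -0.9]
213 240 [ 83.4 -49.    1.1]
280 220 [ 32.9   0.2 114.9]
282 300 [ 67.4   1.  114.7]
282 190 [ 21.3   0.9 114.3]
282 345 [ 88.9   1.  114.5]
```

```bash

python3 -m creep '[0,0,0,0,-0.15,1.6,0,0,0,0,0,0,1.6,0,0,0,0,0,0,1.6,0,0,0,0,0,0,1.6,0,0,0,0,0,0,1.6,0,0,0,0,0,0,1.2,0,0,0,0,0,0,0.4,0,0,0,0,0,0,0.2,0]'
python3 -m creep '[0,0,0,0,0,0.03,0,0,0,0,0,0,0.03,0,0,0,0,0,0,0.03,0,0,0,0,0,0,0.03,0,0,0,0,0,0,0,0,0,0,0,0,0,0,0,0,0,0,0,0,0,0,0,0,0,0,0,0,0]'
python3 go.py 55 0 4
```

```text
time: 9.9
tool_pos: [512.2, 79.6, 26.2]
eef_rot: [0.085, -0.051, 0.995, 0.004]
contact_force: [-0.3, -0.9, 0.4]
gripper_width: 0.355
finger_force: 59.7
time: 10.7
tool_pos: [512.5, 80.2, 25.4]
eef_rot: [0.085, -0.052, 0.995, 0.004]
contact_force: [-0.2, 0.3, -0.4]
gripper_width: 0.353
finger_force: 59.7
TCP in deck [57.7 -1.2  5.8] rotvec [-0.03  0.05  0.01] shift cm, current axes [0.27 0.12 0.18] final axes [0.27 0.12 0.18] F [-0.2  0.3 -0.4] Fdeck [-0.2  0.4 -0.3]
```

```bash

python3 -m creep '[0,0,0,0,0,0.05,0,0,0,0,0,0,0.05,0,0,0,0,0,0,0.03,0,0,0,0,0,0,0.03,0,0,0,0,0,0,0,0,0,0,0,0,0,0,0,0,0,0,0,0,0,0,0,0,0,0,0,0,0]'
python3 go.py 55 0 4
```

```text
time: 11.5
tool_pos: [512.8, 80.2, 23.9]
eef_rot: [0.085, -0.052, 0.995, 0.004]
contact_force: [-0.8, -0.1, -1.4]
gripper_width: 0.353
finger_force: 59.7
TCP in deck [57.7 -1.2  4.2] rotvec [-0.03  0.05  0.01] shift cm, current axes [0.27 0.12 0.02] final axes [0.27 0.12 0.02] F [-0.8 -0.1 -1.4] Fdeck [-1.   0.  -1.2]
```

```bash

python3 -m creep '[0,0,0,0,0,0.04,0,0,0,0,0,0,0.04,0,0,0,0,0,0,0.04,0,0,0,0,0,0,0,0,0,0,0,0,0,0,0,0,0,0,0,0,0,0,0,0,0,0,0,0,0,0,0,0,0,0,0,0]'
python3 go.py 55 0 4
```

```text
time: 12.3
tool_pos: [512.9, 80.2, 23.6]
eef_rot: [0.085, -0.052, 0.995, 0.004]
contact_force: [-4.9, -0.6, 9.7]
gripper_width: 0.352
finger_force: 61.2
TCP in deck [57.7 -1.3  3.9] rotvec [-0.04  0.08  0.01] shift cm, current axes [ 0.27  0.13 -0.01] final axes [ 0.27  0.13 -0.01] F [-4.9 -0.6  9.7] Fdeck [-3.2 -0.1 10.4]
```

The bar is on the deck (10 N normal force). Releasing and lifting.

```bash

python3 -m creep '[0,0,0,0,0,0,0.6,0,0,0,0,0,0,0.6,0,0,0,0,0,0,0.6,0,0,0,0,0,0,0.6,0,0,0,0,0,0,0.6,0,0,0,0,0,-1,0.6,0,0,0,0,0,-2,0.6,0,0,0,0,0,-2,0.6]'
python3 -m creep '[0,0,0,1.5,0,0,0.6,0,0,0,1.5,0,0,0.6,0,0,0,1.5,0,0,0.4,0,0,0,1.5,0,0,0.2,0,0,0,0.9,0,0,0.1,0,0,0,0,0,0,0.1,0,0,0,0,0,0,0.1,0,0,0,0,0,0,0.1]'
python3 go.py -8 -1 4
python3 - <<'E'
from h import *; from m import bars
im,d,P=grab('wrist'); cv2.imwrite('pics/w4.png',im[...,::-1])
D=np.load('D.npy'); L=(P-D[:3,3])@D[:3,:3]; np.save('L4.npy',L); bars(im,d,L,200)
E
```

```text
time: 13.1
tool_pos: [503.9, 79.3, 72.6]
eef_rot: [0.085, -0.052, 0.995, 0.004]
contact_force: [0.7, -0.2, -0.2]
gripper_width: 0.601
finger_force: 0.0
time: 13.9
tool_pos: [438.1, 72.2, 60.8]
eef_rot: [0.086, -0.052, 0.995, 0.004]
contact_force: [-0.5, 0.2, -0.1]
gripper_width: 0.101
finger_force: 0.0
TCP in deck [-10.   -1.4  53.2] rotvec [-0.04  0.14  0.01] shift cm, current axes [-0.19  0.04  4.92] final axes [-0.2   0.04  4.92] F [-0.5  0.2 -0.1] Fdeck [-0.5  0.3 -0. ]
px [281. 329.] centre [46.4 -2.1] size [54.2 23.3] long dir deg 0.6 z 14.4 dist 46.4
```

View pics/w4.png

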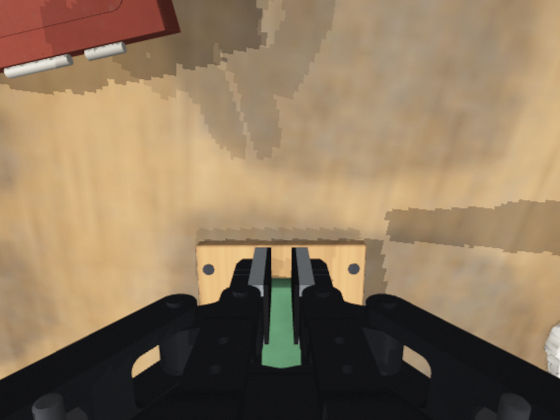

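```bash

python3 -m creep '[0,0,0,0,-0.05,0.8,0.1,0,0,0,0,0,0.8,0.1,0,0,0,0,0,0.8,0.1,0,0,0,0,0,0.8,0.1,0,0,0,0,0,0.8,0.1,0,0,0,0,0,0.7,0.1,0,0,0,0,0,0.2,0.1,0,0,0,0,0,0,0.1]'
python3 go.py 8 -1.5 4
python3 - <<'E'
from dk import *
Dm=np.load('D.npy'); o=E[:3,3]
z=np.load('top0.npz'); L=(z['P']-Dm[:3,3])@Dm[:3,:3]
for u,v in [(176,193.7),(181.5,193.5),(187,193)]:
    w=E[:3,:3]@np.array([(u-c['cx'])/f,-(v-c['cy'])/f,-1])
    ol=(o-Dm[:3,3])@Dm[:3,:3]; wl=w@Dm[:3,:3]; print(u,v,(ol+wl*(24-ol[2])/wl[2]).round(1))
for v in range(184,200): print(v,L[v,182].round(1),z['im'][v,182])
E
```

```text
time: 14.75
tool_pos: [444.9, 72.6, 11.4]
eef_rot: [0.085, -0.052, 0.995, 0.004]
contact_force: [0.1, 0.0, -0.8]
gripper_width: 0.101
finger_force: 0.0
TCP in deck [-11.7  -1.7   3.4] rotvec [-0.02 -0.01  0.01] shift cm, current axes [-1.97  0.02 -0.06] final axes [-1.97  0.02 -0.06] F [ 0.1  0.  -0.8] Fdeck [-0.  -0.  -0.8]
176 193.7 [201.6   8.1  24. ]
181.5 193.5 [200.7  -3.4  24. ]
187 193 [200.5 -15.   24. ]
184 [221.4  -1.9  -2.5] [163 128  87]
185 [219.1  -2.4   1.5] [162 126  86]
186 [216.3  -6.2  23.6] [138 115  93]
187 [214.1  -6.6  27.1] [145 138 143]
188 [212.   -6.4  27.4] [148 144 152]
189 [ 180.7 -203.8 1106.9] [145 141 148]
190 [207.9  -5.7  26.2] [148 143 149]
191 [205.8  -5.2  24.8] [145 140 149]
192 [203.7  -5.3  26.5] [145 141 150]
193 [201.9  -2.3  11.9] [110  96  78]
194 [199.8  -1.5   8.7] [161 126  60]
195 [197.7  -1.3   8.8] [159 125  65]
196 [195.7   0.3   1.5] [148 116  74]
197 [193.6   1.5  -3.4] [146 113  76]
198 [191.4   0.8   1.5] [146 113  77]
199 [189.3   1.5  -1.1] [147 115  79]
```

```bash

python3 -m creep '[0,0,0,-0.5,0,-0.1,0.1,0,0,0,-0.5,0,0,0.1,0,0,0,-0.5,0,0,0.1,0,0,0,-0.8,0,0,0.1,0,0,0,-0.8,0,0,0.1,0,0,0,-0.8,0,0,0.1,0,0,0,-0.8,0,0,0.1,0,0,0,-0.8,0,0,0.1]'
python3 go.py 108 -1.5 4
python3 -m creep '[0,0,0,-0.5,0,0,0.1,0,0,0,-0.5,0,0,0.1,0,0,0,-0.5,0,0,0.1,0,0,0,-0.5,0,0,0.1,0,0,0,-0.4,0,0,0.1,0,0,0,-0.4,0,0,0.1,0,0,0,-0.2,0,0,0.1,0,0,0,0,0,0,0.1]'
python3 go.py 108 -1.5 4
python3 - <<'E'
from h import *
a=grab_frame('top')[0]; b=grab_frame('side')[0]
c=np.hstack([cv2.resize(a[160:300,140:240],None,fx=4,fy=4,interpolation=2)[:560],cv2.resize(b,(400,300))[0:0].reshape(0,400,3) if 0 else np.zeros((560,8,3),np.uint8)])
cv2.imwrite('pics/t5.png',c[...,::-1]); cv2.imwrite('pics/s5.png',b[...,::-1])
E
```

```text
time: 15.55
tool_pos: [499.5, 78.3, 22.3]
eef_rot: [0.085, -0.052, 0.995, 0.004]
contact_force: [-1.8, -0.6, 1.1]
gripper_width: 0.1
finger_force: 0.8
TCP in deck [44.2 -1.7  4.9] rotvec [-0.03  0.03  0.01] shift cm, current axes [-6.38  0.02  0.09] final axes [-6.38  0.02  0.09] F [-1.8 -0.6  1.1] Fdeck [-1.6 -0.4  1.4]
time: 16.35
tool_pos: [528.9, 81.3, 27.5]
eef_rot: [0.086, -0.052, 0.995, 0.004]
contact_force: [0.2, -0.2, 0.3]
gripper_width: 0.097
finger_force: 0.0
TCP in deck [74.3 -1.8  5. ] rotvec [-0.03  0.09  0.01] shift cm, current axes [-3.37  0.03  0.11] final axes [-3.37  0.03  0.1 ] F [ 0.2 -0.2  0.3] Fdeck [ 0.2 -0.3  0.3]
```

View pics/s5.png

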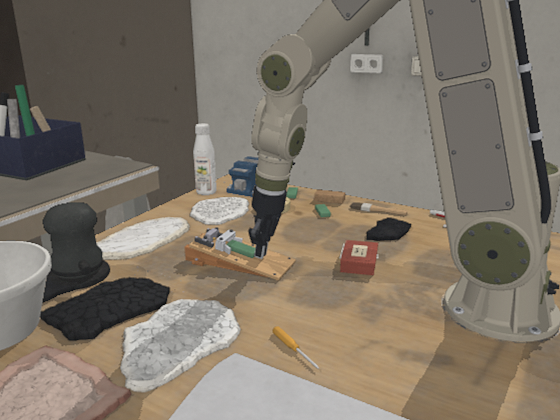

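The bar at (238,247) is entering the bridge (225,242) straight. Pushing on, then creeping.

```bash

python3 -m creep '[0,0,0,-0.4,0,0,0.1,0,0,0,-0.4,0,0,0.1,0,0,0,-0.4,0,0,0.1,0,0,0,-0.4,0,0,0.1,0,0,0,-0.4,0,0,0.1,0,0,0,-0.4,0,0,0.1,0,0,0,-0.3,0,0,0.1,0,0,0,-0.2,0,0,0.1]'
python3 go.py 108 -1.5 4
```

```text
time: 17.25
tool_pos: [557.2, 84.3, 32.3]
eef_rot: [0.085, -0.052, 0.995, 0.004]
contact_force: [-1.5, 0.1, 0.0]
gripper_width: 0.1
finger_force: 0.6
TCP in deck [103.1  -1.8   5. ] rotvec [-0.03  0.06  0.01] shift cm, current axes [-0.49  0.03  0.1 ] final axes [-0.49  0.03  0.1 ] F [-1.5  0.1  0. ] Fdeck [-1.5  0.3  0.3]
```

```bash

python3 -m creep '[0,0,0,-0.04,0,0,0.1,0,0,0,-0.04,0,0,0.1,0,0,0,-0.04,0,0,0.1,0,0,0,-0.04,0,0,0.1,0,0,0,-0.04,0,0,0.1,0,0,0,-0.04,0,0,0.1,0,0,0,-0.04,0,0,0.1,0,0,0,0,0,0,0.1]'
python3 go.py 108 -1.5 4
```

```text
time: 18.05
tool_pos: [559.7, 84.6, 32.8]
eef_rot: [0.085, -0.052, 0.995, 0.004]
contact_force: [-0.1, -0.7, -0.5]
gripper_width: 0.094
finger_force: 0.3
TCP in deck [105.7  -1.7   5. ] rotvec [-0.02  0.07  0.01] shift cm, current axes [-0.23  0.02  0.1 ] final axes [-0.23  0.02  0.1 ] F [-0.1 -0.7 -0.5] Fdeck [-0.3 -0.7 -0.4]
```

```bash
cat > ok.py <<'E'
from go import *
plan([115,-1.5,4]); sys.exit(abs(env.state()['contact_force']@D[:3,0])>3)
E
python3 -m creep '[0,0,0,-0.015,0,0,0.1,0,0,0,-0.015,0,0,0.1,0,0,0,-0.015,0,0,0.1,0,0,0,-0.015,0,0,0.1,0,0,0,-0.015,0,0,0.1,0,0,0,-0.015,0,0,0.1,0,0,0,-0.015,0,0,0.1,0,0,0,-0.015,0,0,0.1]' | sed -n 4p; python3 ok.py &&
python3 -m creep '[0,0,0,-0.015,0,0,0.1,0,0,0,-0.015,0,0,0.1,0,0,0,-0.015,0,0,0.1,0,0,0,-0.015,0,0,0.1,0,0,0,-0.015,0,0,0.1,0,0,0,-0.015,0,0,0.1,0,0,0,-0.015,0,0,0.1,0,0,0,-0.015,0,0,0.1]' | sed -n 4p; python3 ok.py &&
python3 -m creep '[0,0,0,-0.015,0,0,0.1,0,0,0,-0.015,0,0,0.1,0,0,0,-0.015,0,0,0.1,0,0,0,-0.015,0,0,0.1,0,0,0,-0.015,0,0,0.1,0,0,0,-0.015,0,0,0.1,0,0,0,-0.015,0,0,0.1,0,0,0,-0.015,0,0,0.1]' | sed -n 4p; python3 ok.py
```

```text
contact_force: [-0.9, -0.7, 0.0]
TCP in deck [106.7  -1.7   5. ] rotvec [-0.03  0.05  0.01] shift cm, current axes [-0.83  0.02  0.1 ] final axes [-0.83  0.02  0.1 ] F [-0.9 -0.7  0. ] Fdeck [-0.9 -0.6  0.2]
TCP in deck [106.7  -1.7   5. ] rotvec [-0.03  0.05  0.01] shift cm, current axes [-0.83  0.02  0.1 ] final axes [-0.83  0.02  0.1 ] F [-0.9 -0.7  0. ] Fdeck [-0.9 -0.6  0.2]
TCP in deck [106.7  -1.7   5. ] rotvec [-0.03  0.05  0.01] shift cm, current axes [-0.83  0.02  0.1 ] final axes [-0.83  0.02  0.1 ] F [-0.9 -0.7  0. ] Fdeck [-0.9 -0.6  0.2]False
False
False
```

```bash
sed -i 's/sys.exit(\(.*\))$/sys.exit(int(\1))/' ok.py; set -e
python3 -m creep '[0,0,0,-0.015,0,0,0.1,0,0,0,-0.015,0,0,0.1,0,0,0,-0.015,0,0,0.1,0,0,0,-0.015,0,0,0.1,0,0,0,-0.015,0,0,0.1,0,0,0,-0.015,0,0,0.1,0,0,0,-0.015,0,0,0.1,0,0,0,-0.015,0,0,0.1]' | sed -n 1p; python3 ok.py
python3 -m creep '[0,0,0,-0.015,0,0,0.1,0,0,0,-0.015,0,0,0.1,0,0,0,-0.015,0,0,0.1,0,0,0,-0.015,0,0,0.1,0,0,0,-0.015,0,0,0.1,0,0,0,-0.015,0,0,0.1,0,0,0,-0.015,0,0,0.1,0,0,0,-0.015,0,0,0.1]' | sed -n 1p; python3 ok.py
python3 -m creep '[0,0,0,-0.015,0,0,0.1,0,0,0,-0.015,0,0,0.1,0,0,0,-0.015,0,0,0.1,0,0,0,-0.015,0,0,0.1,0,0,0,-0.015,0,0,0.1,0,0,0,-0.015,0,0,0.1,0,0,0,-0.015,0,0,0.1,0,0,0,-0.015,0,0,0.1]' | sed -n 1p; python3 ok.py
python3 -m creep '[0,0,0,-0.015,0,0,0.1,0,0,0,-0.015,0,0,0.1,0,0,0,-0.015,0,0,0.1,0,0,0,-0.015,0,0,0.1,0,0,0,-0.015,0,0,0.1,0,0,0,-0.015,0,0,0.1,0,0,0,-0.015,0,0,0.1,0,0,0,-0.015,0,0,0.1]' | sed -n 1p; python3 ok.py
```

```text
time: 19.65
TCP in deck [107.9  -1.7   5. ] rotvec [-0.03  0.05  0.01] shift cm, current axes [-0.71  0.02  0.1 ] final axes [-0.71  0.02  0.1 ] F [-0.   0.5 -0.3] Fdeck [-0.   0.5 -0.3]
time: 20.45
TCP in deck [109.1  -1.7   5. ] rotvec [-0.02  0.05  0.01] shift cm, current axes [-0.59  0.02  0.1 ] final axes [-0.59  0.02  0.1 ] F [ 0.  -1.   0.1] Fdeck [-0.  -1.   0.1]
time: 21.25
TCP in deck [110.3  -1.8   5. ] rotvec [-0.03  0.05  0.  ] shift cm, current axes [-0.47  0.03  0.1 ] final axes [-0.47  0.03  0.1 ] F [-0.9 -1.  -0.5] Fdeck [-1.  -0.9 -0.3]
time: 22.05
TCP in deck [111.5  -1.7   5. ] rotvec [-0.02  0.05  0.01] shift cm, current axes [-0.35  0.02  0.1 ] final axes [-0.35  0.02  0.1 ] F [-0.4  0.4 -0.4] Fdeck [-0.4  0.4 -0.3]
```

```bash
set -e
python3 -m creep '[0,0,0,-0.015,0,0,0.1,0,0,0,-0.015,0,0,0.1,0,0,0,-0.015,0,0,0.1,0,0,0,-0.015,0,0,0.1,0,0,0,-0.015,0,0,0.1,0,0,0,-0.015,0,0,0.1,0,0,0,-0.015,0,0,0.1,0,0,0,-0.015,0,0,0.1]' | sed -n 1p; python3 ok.py
python3 -m creep '[0,0,0,-0.012,0,0,0.1,0,0,0,-0.012,0,0,0.1,0,0,0,-0.012,0,0,0.1,0,0,0,-0.012,0,0,0.1,0,0,0,-0.012,0,0,0.1,0,0,0,-0.012,0,0,0.1,0,0,0,-0.012,0,0,0.1,0,0,0,-0.012,0,0,0.1]' | sed -n 1p; python3 ok.py
python3 -m creep '[0,0,0,-0.012,0,0,0.1,0,0,0,-0.012,0,0,0.1,0,0,0,-0.012,0,0,0.1,0,0,0,-0.012,0,0,0.1,0,0,0,-0.012,0,0,0.1,0,0,0,-0.012,0,0,0.1,0,0,0,-0.012,0,0,0.1,0,0,0,-0.012,0,0,0.1]' | sed -n 1p; python3 ok.py
python3 -m creep '[0,0,0,-0.012,0,0,0.1,0,0,0,-0.012,0,0,0.1,0,0,0,-0.012,0,0,0.1,0,0,0,-0.012,0,0,0.1,0,0,0,-0.012,0,0,0.1,0,0,0,-0.012,0,0,0.1,0,0,0,-0.012,0,0,0.1,0,0,0,-0.012,0,0,0.1]' | sed -n 1p; python3 ok.py
python3 -m creep '[0,0,0,-0.012,0,0,0.1,0,0,0,-0.012,0,0,0.1,0,0,0,-0.012,0,0,0.1,0,0,0,-0.012,0,0,0.1,0,0,0,-0.012,0,0,0.1,0,0,0,-0.012,0,0,0.1,0,0,0,-0.012,0,0,0.1,0,0,0,-0.012,0,0,0.1]' | sed -n 1p; python3 ok.py
```

```text
time: 22.85
TCP in deck [112.7  -1.7   5. ] rotvec [-0.03  0.05  0.01] shift cm, current axes [-0.23  0.02  0.1 ] final axes [-0.23  0.02  0.1 ] F [-0.2  0.5 -0.9] Fdeck [-0.3  0.5 -0.9]
time: 23.65
TCP in deck [113.7  -1.8   5. ] rotvec [-0.03  0.05  0.  ] shift cm, current axes [-0.13  0.03  0.1 ] final axes [-0.13  0.03  0.1 ] F [-1.   0.5 -0.3] Fdeck [-1.   0.6 -0.1]
time: 24.45
TCP in deck [114.6  -1.8   5. ] rotvec [-0.03  0.05  0.  ] shift cm, current axes [-0.04  0.03  0.1 ] final axes [-0.04  0.03  0.1 ] F [-0.2  0.5 -0.7] Fdeck [-0.3  0.5 -0.6]
time: 25.25
TCP in deck [115.6  -1.7   5. ] rotvec [-0.02  0.06  0.01] shift cm, current axes [0.06 0.02 0.1 ] final axes [0.06 0.02 0.1 ] F [-0.8  0.  -0. ] Fdeck [-0.8  0.1  0.1]
time: 26.05
TCP in deck [116.5  -1.7   5. ] rotvec [-0.03  0.05  0.01] shift cm, current axes [0.15 0.02 0.1 ] final axes [0.15 0.02 0.1 ] F [-1.6 -0.7 -0.8] Fdeck [-1.8 -0.5 -0.5]
```

```bash
set -e
python3 -m creep '[0,0,0,-0.01,0,0,0.1,0,0,0,-0.01,0,0,0.1,0,0,0,-0.01,0,0,0.1,0,0,0,-0.01,0,0,0.1,0,0,0,-0.01,0,0,0.1,0,0,0,-0.01,0,0,0.1,0,0,0,0,0,0,0.1,0,0,0,0,0,0,0.1]' | sed -n 1p; python3 ok.py
python3 -m creep '[0,0,0,-0.012,0,0,0.1,0,0,0,-0.012,0,0,0.1,0,0,0,-0.012,0,0,0.1,0,0,0,-0.012,0,0,0.1,0,0,0,-0.012,0,0,0.1,0,0,0,-0.012,0,0,0.1,0,0,0,-0.012,0,0,0.1,0,0,0,-0.012,0,0,0.1]' | sed -n 1p; python3 ok.py
python3 -m creep '[0,0,0,-0.012,0,0,0.1,0,0,0,-0.012,0,0,0.1,0,0,0,-0.012,0,0,0.1,0,0,0,-0.012,0,0,0.1,0,0,0,-0.012,0,0,0.1,0,0,0,-0.012,0,0,0.1,0,0,0,-0.012,0,0,0.1,0,0,0,-0.012,0,0,0.1]' | sed -n 1p; python3 ok.py
python3 -m creep '[0,0,0,-0.012,0,0,0.1,0,0,0,-0.012,0,0,0.1,0,0,0,-0.012,0,0,0.1,0,0,0,-0.012,0,0,0.1,0,0,0,-0.012,0,0,0.1,0,0,0,-0.012,0,0,0.1,0,0,0,-0.012,0,0,0.1,0,0,0,-0.012,0,0,0.1]' | sed -n 1p; python3 ok.py
python3 -m creep '[0,0,0,-0.012,0,0,0.1,0,0,0,-0.012,0,0,0.1,0,0,0,-0.012,0,0,0.1,0,0,0,-0.012,0,0,0.1,0,0,0,-0.012,0,0,0.1,0,0,0,-0.012,0,0,0.1,0,0,0,-0.012,0,0,0.1,0,0,0,-0.012,0,0,0.1]' | sed -n 1p; python3 ok.py
```

```text
time: 26.85
TCP in deck [116.7  -1.7   5. ] rotvec [-0.03  0.01  0.  ] shift cm, current axes [0.17 0.02 0.1 ] final axes [0.17 0.02 0.1 ] F [-3.5 -0.7  2.2] Fdeck [-3.1 -0.4  2.8]
```

TCP has stalled at about 116.7, the predicted stop position, and the force is rising. Continuing in 0.5 mm steps towards 10 N.

```bash
python3 -m creep '[0,0,0,-0.01,0,0,0.1,0,0,0,-0.01,0,0,0.1,0,0,0,-0.01,0,0,0.1,0,0,0,-0.01,0,0,0.1,0,0,0,-0.01,0,0,0.1,0,0,0,0,0,0,0.1,0,0,0,0,0,0,0.1,0,0,0,0,0,0,0.1]' | sed -n 1p; python3 ok.py
```

```text
time: 27.65
TCP in deck [116.7  -1.7   4.9] rotvec [-0.03 -0.04  0.  ] shift cm, current axes [0.17 0.02 0.09] final axes [0.17 0.02 0.09] F [-6.6 -1.4  3.4] Fdeck [-6.1 -0.7  4.5]
```

```bash
python3 -m creep '[0,0,0,-0.01,0,0,0.1,0,0,0,-0.01,0,0,0.1,0,0,0,-0.01,0,0,0.1,0,0,0,-0.01,0,0,0.1,0,0,0,-0.01,0,0,0.1,0,0,0,-0.01,0,0,0.1,0,0,0,0,0,0,0.1,0,0,0,0,0,0,0.1]' | sed -n 1p; python3 ok.py
python3 -m creep '[0,0,0,0,0,0,0.1,0,0,0,0,0,0,0.1,0,0,0,0,0,0,0.1,0,0,0,0,0,0,0.1,0,0,0,0,0,0,0.1,0,0,0,0,0,0,0.1,0,0,0,0,0,0,0.1,0,0,0,0,0,0,0.1]' | sed -n 1p; python3 ok.py
python3 - <<'E'
from h import *
a=grab_frame('top')[0]; np.save('t6.npy',a)
cv2.imwrite('pics/t6.png',cv2.resize(a[160:260,140:240],None,fx=5.5,fy=5.5,interpolation=2)[...,::-1])
E
```

```text
time: 28.45
TCP in deck [116.7  -1.7   4.8] rotvec [-0.03 -0.1   0.  ] shift cm, current axes [0.17 0.02 0.08] final axes [0.17 0.02 0.08] F [-6.2 -0.9  4.1] Fdeck [-5.5 -0.2  5.1]
time: 29.25
TCP in deck [116.7  -1.7   4.8] rotvec [-0.03 -0.1   0.  ] shift cm, current axes [0.17 0.02 0.08] final axes [0.17 0.02 0.08] F [-7.2 -0.9  4.5] Fdeck [-6.4 -0.2  5.7]
```

View pics/t6.png

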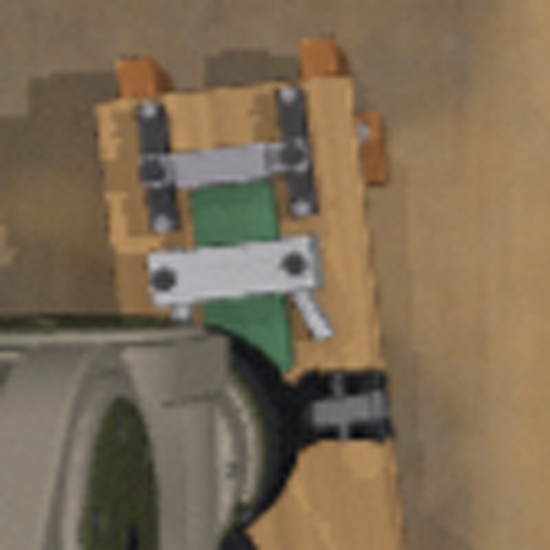

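The bar's upper end at (235,185) meets the stop. A little more push to about 10 N, then hold.

```bash
python3 -m creep '[0,0,0,-0.01,0,0,0.1,0,0,0,-0.01,0,0,0.1,0,0,0,-0.01,0,0,0.1,0,0,0,-0.01,0,0,0.1,0,0,0,-0.01,0,0,0.1,0,0,0,-0.01,0,0,0.1,0,0,0,0,0,0,0.1,0,0,0,0,0,0,0.1]' | sed -n 1p; python3 ok.py
python3 -m creep '[0,0,0,0,0,0,0.1,0,0,0,0,0,0,0.1,0,0,0,0,0,0,0.1,0,0,0,0,0,0,0.1,0,0,0,0,0,0,0.1,0,0,0,0,0,0,0.1,0,0,0,0,0,0,0.1,0,0,0,0,0,0,0.1]' | sed -n 1p; python3 ok.py
```

```text
time: 30.1
TCP in deck [116.7  -1.7   4.8] rotvec [-0.03 -0.16 -0.  ] shift cm, current axes [0.17 0.02 0.08] final axes [0.17 0.02 0.08] F [-8.6 -1.6  4.2] Fdeck [-7.8 -0.7  5.6]
time: 30.9
TCP in deck [116.7  -1.7   4.7] rotvec [-0.03 -0.16 -0.  ] shift cm, current axes [0.17 0.02 0.07] final axes [0.17 0.02 0.07] F [-7.9 -1.8  5. ] Fdeck [-7.1 -1.   6.3]
```

```bash
python3 -m creep '[0,0,0,-0.01,0,0,0.1,0,0,0,-0.01,0,0,0.1,0,0,0,-0.01,0,0,0.1,0,0,0,-0.01,0,0,0.1,0,0,0,-0.01,0,0,0.1,0,0,0,-0.01,0,0,0.1,0,0,0,0,0,0,0.1,0,0,0,0,0,0,0.1]' | sed -n 1p; python3 ok.py
python3 -m creep '[0,0,0,0,0,0,0.1,0,0,0,0,0,0,0.1,0,0,0,0,0,0,0.1,0,0,0,0,0,0,0.1,0,0,0,0,0,0,0.1,0,0,0,0,0,0,0.1,0,0,0,0,0,0,0.1,0,0,0,0,0,0,0.1]' | sed -n 1p; python3 ok.py
```

```text
time: 31.7
TCP in deck [116.7  -1.7   4.6] rotvec [-0.03 -0.22 -0.  ] shift cm, current axes [0.17 0.02 0.07] final axes [0.17 0.02 0.06] F [-9.3 -2.5  6.4] Fdeck [-8.3 -1.5  7.9]
time: 32.5
TCP in deck [116.7  -1.7   4.6] rotvec [-0.03 -0.22 -0.  ] shift cm, current axes [0.17 0.02 0.06] final axes [0.17 0.02 0.06] F [-9.6 -1.4  6.2] Fdeck [-8.5 -0.4  7.8]
```

Seated at about 9 N and held for over a second. Backing straight off downhill, then up.

```bash
python3 -m creep '[0,0,0,0.05,0,0,0.1,0,0,0,0.1,0,0,0.1,0,0,0,0.2,0,0,0.1,0,0,0,0.4,0,0,0.1,0,0,0,1,0,0,0.1,0,0,0,1.5,0,0,0.1,0,0,0,2,0,0,0.1,0,0,0,2,0,0,0.1]' | sed -n 1p
python3 -m creep '[0,0,0,1,0,0,0.1,0,0,0,0.5,0,-1,0.1,0,0,0,0.5,0,-2,0.1,0,0,0,0,0,-2.5,0.1,0,0,0,0,0,-2.5,0.1,0,0,0,0,0,-2.5,0.1,0,0,0,0,0,-1,0.1,0,0,0,0,0,0,0.1]' | sed -n 1p; python3 ok.py
python3 -m creep '[0,0,0,0,-2,0,0.1,0,0,0,0,-3,0,0.1,0,0,0,0,-3,0,0.1,0,0,0,0,-3,0,0.1,0,0,0,0,-3,0,0.1,0,0,0,0,-3,0,0.1,0,0,0,0,-2,0,0.1,0,0,0,0,0,0,0.1]' | sed -n 1p
python3 - <<'E'
from h import *
a=grab_frame('top')[0]
c=np.hstack([cv2.resize(a[160:290,140:235],None,fx=4,fy=4,interpolation=2),cv2.resize(a[130:290,270:440],None,fx=2.4,fy=2.4,interpolation=2)[:520][:,:408].repeat(1,0) if 0 else np.zeros((520,4,3),np.uint8)])
o=cv2.resize(a[130:290,270:440],(408,384)); b=np.zeros((520,408,3),np.uint8); b[:384]=o
cv2.imwrite('pics/t7.png',np.hstack([c,b])[...,::-1])
E
```

```text
time: 33.3
time: 34.1
TCP in deck [ 29.   -2.  121.9] rotvec [-0.06  0.33  0.01] shift cm, current axes [-8.53  0.06 11.84] final axes [-8.6   0.05 11.79] F [-1.1  0.7  0.6] Fdeck [-0.9  0.8  0.8]
time: 34.9
```

View pics/t7.png

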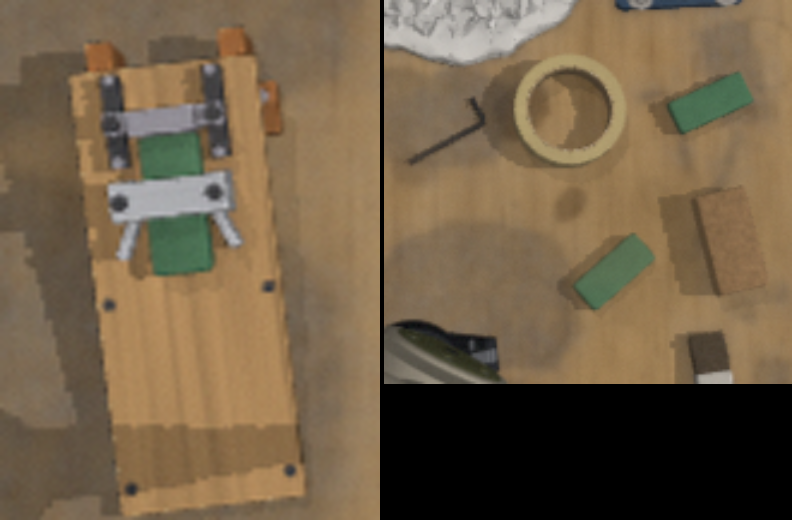

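The bar lies straight under the bridge, from (170,135) to (180,270), with no visible gap at the stop. The tape, key and block look undisturbed, and the hand is clear.

```bash
python3 -c "
from cell import env; print(env.close_job())"
```

```text
the job is handed in; nothing more can be done
None
```

The wax bar is lying against the top stop under the bridge, seated with a steady push of about 9 N and released; the job is handed in at about 35 s, and no verdict was shown.

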